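Seat the round shaving mirror in its travel-case nest

ROBOT

A 7-joint arm with a two-finger parallel gripper is mounted at the origin on the work surface. World frame = base frame: x ahead of the robot, y to its left, z up, the work surface at z = 0. Lengths are in m, angles in rad, forces in N, time in s.
With the tool pointing down it reaches from about 0.4 to 0.85 m from the base axis. Payload 4.5 kg.
Tool frame: the origin (TCP) lies at the very end of the fingers, on their centre line; the grasp point (between the pads) lies 19 mm behind it; z points along the fingers, y is the line along which they close (so a half turn about z gives the same grasp; the last joint's range is limited). The gripper opens to 88 mm and grips with 3 to 60 N. Pads are 18 mm wide; open, the fingers measure 123 mm over their backs; the gripper's body (75 mm by 187 mm) begins 45 mm behind the grasp point.
Start: joints at [-1.316, 0.689, -0.195, 1.565, 0.157, 0.902, -0.215], TCP at [0.137, 0.61, 0.239] pointing down, gripper open.
Joint ranges: [-3.01, 3.01], [-0.46, 2.08], [-1.47, 1.51], [0.13, 2.56], [-1, 4.14], [0.04, 2.09], [-2.66, 2.66]. Speed limits (rad/s): [2.57, 2.57, 3.14, 3.14, 3.14, 3.14, 3.14].

INTERFACE

Orientations are given as [roll, pitch, yaw] about the fixed x, y, z axes, in that order (R = Rz(yaw) Ry(pitch) Rx(roll)).
In Python, from cell import sense, vision, ctrl gives the robot as it stands. The module is installed in compiled form; this text tells all that it offers.
- The arm moves only by the tool apply_moves, never from a script. Its argument "moves" is a list that holds one entry, the list of rows, each a list of 5 numbers: the shift along the tool's x, y, z each as a share of 60 mm, from -1 to 1, then the turn about the tool's z as a share of 10 degrees, from -1 to 1, then the gripper's target within -1 to 1 (fully open at 1, half-way at 0, shut at -1). A call has 1 to 12 rows; each row shifts and turns the commanded pose from where the row before left it, along the tool's axes as they then stand; what a row does not reach is not made up. A row lasts 1/8 s, in which the tool goes at most 62.5 mm and 10.7 degrees, less where a joint would pass 70% of its speed; a pose out of reach is approached as far as the arm can. A call with a number of a shift or a turn outside -1 to 1 is refused whole. A call with a gripper value outside its range is refused whole. The fingers move at their own pace and stop on an object; "force" is the grip in N (left out, the last holds). Time passes only in rows, so rows that do not move let the fingers close. It gives the time, the measured TCP pose, the force, the opening and the grip force at its end, in the units of the state.
- sense(): the state, without advancing time (a new reading comes with each control period).
- vision.read_camera(name): name is "scene" or "top"; returns a dict with "pixels" (480x640x3 uint8, blue, green, red), "fovy" (degrees; the focal length in pixels is half the picture's height over the tangent of half this angle, whatever the lens; pixels are square), "cx", "cy" (the principal point, pixels), "cam_to_world" (4x4, takes a point from camera to world coordinates). Camera axes: x right, y up, looking along -z (the intrinsics and any distortion apply to the point x, -y, -z); pixel columns grow to the right and rows downward; lengths in m; the calibration is good to about 2 mm. A picture is of the moment at which its call begins. There is no depth.
- ctrl.hand_in(): hands the job in; it is judged then, once.
The state is a dict: "time": time; "q": joint angles; "joint_velocities": joint speeds; "joint_efforts": joint torques, N m; "ee_pos": TCP position; "ee_rot": TCP orientation; "contact_force": force on the tool from outside, world axes, zero at the start; "wrist_torque": the same for the moment, N m; "finger_gap": finger opening in m; "finger_force": force on a finger pad.
Only numpy, scipy, OpenCV 4.12 (cv2) and the standard library are available. Lean on these libraries where they do the work, as an engineer would, in place of code of your own. Each camera call takes 0.05 s, during which the arm holds its last target. There are 200 camera calls.

TASK

Put the round shaving mirror back in its holder in the open red travel case: lay it face up on the tray floor at the empty end, short of the sprung clip, and let go; then nudge it along the side rail, past the clip, until it is fully home against the stop screw and rests touching rail, clip and stop all three. Push gently, feeling for the stop, because a hard shove cracks the glass, and leave the mug, the tube and the nail file where they are.

Things in the scene. Friction and masses are not known exactly. Their poses are not given: they have to be found in the camera images.
- mirror: Round shaving mirror: a flat steel-rimmed disc, 56 mm in diameter and 14 mm thick, 70 to 120 g, glass face on top, lying face up on the counter. The glass cracks if the mirror is pressed against the stop with more than 12 N. Origin: centre of its underside; z up, out of the face.
- case: Open red plastic travel case, fixed: tray 220 mm (x) by 112 mm (y), walls 3 mm thick, 22 mm high, floor 4 mm thick. Its flap (same size, 14 mm rim) is folded right back and lies on the counter on the -y side. Origin: centre of the tray's underside; z up; x points away from the robot, from the empty end of the tray to the stop end: the mirror slides in along +x.
- nest (a point): Point on the tray floor, 4 mm above the counter, under the mirror's centre when home if the stop screw stands at its middle setting. Axes parallel to the case's; it lies at (28, -10) mm in it. The tray's end walls are 79 mm ahead (+x) and 135 mm behind it. A mirror centred 48 mm or more behind it is clear of the clip.
- rail: Straight aluminium side rail on the tray floor, 120 mm long (from 80 mm behind to 40 mm ahead of the nest point), 8 mm wide and 12 mm high. Its guiding face looks to the case's +y and lies 28 mm to the -y side of the nest point. Origin: middle of that face's lower edge.
- stop: Stop: aluminium block (47 to 53 mm ahead of the nest point, 16 mm high) with an unyielding round-nosed brass screw, 12 mm thick, sticking out towards -x, 6 mm to the +y side, axis 7.5 mm above the floor. Its setting is not measured: the mirror's home lies up to 12 mm before or beyond the nest point along x and must be felt. Origin: at the nest point.
- clip: Sprung clip opposite the rail: a block 44 mm to the +y side carries a slippery white shoe, 11 mm tall, from 25 mm behind to 16 mm ahead of the nest point, its free face 21 to 25 mm to the +y side, round-nosed at the rear. The mirror pushes it back (up to 9 mm); it presses the mirror on the rail with 2 to 3 N. Sliding along takes 3 to 6 N; friction holds the mirror where it is left. Origin: nest.
- mug: White ceramic mug, 80 mm in diameter, 90 mm high; bystander. Origin: centre of its underside.
- styptic_tube: Upright aluminium styptic tube with screw lid, 26 mm in diameter, 80 mm high; bystander. Origin: centre of its underside.
- nail_file: Flat chrome nail file, 145 mm long, 11 mm wide, 4 mm thick, lying on the counter; bystander. Its length is its x.
Things that resemble listed ones, but are neither listed nor needed, are in the scene too. Several things look just like the nail_file: the one meant starts farthest to the robot's left.

How it is judged:
On the way, in this order (a step that is already met when the one before it is completed fails the run):
1. the mirror lies flat on the tray floor, short of the clip, let go (z of mirror in the frame of nest below 0.003 m and angle between mirror's own z axis and vertical below 0.08 rad and x of mirror in the frame of nest between -0.115 and -0.035 m and contact force between mirror and case above 0.2 N and contact force between mirror and the fingers below 0.05 N), for 0.1 s.
2. the mirror touches rail, clip and stop at once (contact force between mirror and rail above 0.05 N and contact force between mirror and clip above 0.3 N and contact force between mirror and stop above 0.05 N), for 0.1 s.
At the end, for the whole second after the job is handed in: The mirror lies flat and face up on the tray floor (within 3 mm and 0.08 rad), at rest, within 16 mm of the nest point, released, and in contact with all three: the rail, the sprung clip (over 0.3 N) and the stop screw (all of step 2 and z of mirror in the frame of nest below 0.003 m and angle between mirror's own z axis and vertical below 0.08 rad and horizontal distance between mirror and nest below 0.016 m and linear speed of mirror below 0.01 m/s); the robot touches nothing.
It fails at once if the mirror is pressed against the stop with more than 12 N (contact force between mirror and stop above 12 N).
It fails at once if a bystander is moved by more than 15 mm (distance of any of mug, styptic_tube, nail_file from where it was at the start of the episode above 0.015 m).
It also fails if it takes over 67 s, if anything falls off the work surface, if the arm or the gripper's body presses on something with over 40 N, if the wrist force passes 120 N, or if a joint passes its speed limit or range.

## Working session

There is one attempt and no reset: what is moved stays moved. The work goes in short steps, Python scripts to look and compute and a tool call to move; the robot and the scene stay as the last step left them, time stands still between calls to the robot, and variables do not carry over. Pictures are saved under pics/ and viewed, at most 10 in all, crops included, and the job is handed in when it is done.

Besides the shell and the picture viewer there is one more tool, called after "Emit:" as name(argument=value, ...), one argument or row to a line, values as JSON. apply_moves: Moves the arm, as the interface text tells. Shift numbers are shares of 60 mm and turn numbers shares of 10 degrees, none past 1 either way. Its arguments: {"type":"object","properties":{"moves":{"type":"array","items":{"type":"array","items":{"type":"array","items":{"type":"number"}}}},"force":{"type":"number"}},"required":["moves"]}

```bash
mkdir -p pics; cat > h.py <<'E'
import numpy as np, cv2
from cell import sense, vision, ctrl
def shot(n,f=None):
    c=vision.read_camera(n)
    if f: cv2.imwrite('pics/'+f,c['pixels'])
    return c
def ray(c,u,v):
    f=240/np.tan(np.radians(c['fovy'])/2); M=np.array(c['cam_to_world'])
    d=M[:3,:3]@np.array([(u-c['cx'])/f,-(v-c['cy'])/f,-1]); return M[:3,3],d
def onz(c,u,v,z):
    o,d=ray(c,u,v); return (o+d*(z-o[2])/d[2])[:3]
def proj(c,p):
    f=240/np.tan(np.radians(c['fovy'])/2); M=np.array(c['cam_to_world'])
    q=M[:3,:3].T@(np.array(p)-M[:3,3]); return c['cx']+f*q[0]/-q[2], c['cy']-f*q[1]/-q[2]
E
python3 - <<'E'
from h import *
for n in('scene','top'):
    c=shot(n,n+'0.png'); print(n,{k:v for k,v in c.items() if k!='pixels'})
print(sense())
E
```

```text
scene {'fovy': 46.05970347047749, 'cx': 320.870358956148, 'cy': 237.78290806859522, 'cam_to_world': array([[-0.64743807, -0.61762815,  0.44649682,  1.0738551 ],
       [ 0.76204503, -0.5165294 ,  0.39049296,  0.49851731],
       [-0.0105507 ,  0.59307069,  0.80508126,  0.95063151],
       [ 0.        ,  0.        ,  0.        ,  1.        ]])}
top {'fovy': 42.45913436411152, 'cx': 313.8579466805368, 'cy': 239.98122081488097, 'cam_to_world': array([[ 0.00756051,  0.97958793, -0.20087391,  0.31500473],
       [-0.99996525,  0.00670055, -0.00496066,  0.07504976],
       [-0.00351344,  0.20090444,  0.97960454,  1.1978862 ],
       [ 0.        ,  0.        ,  0.        ,  1.        ]])}
{'time': 0.1, 'q': array([-1.31621139,  0.68987358, -0.19453922,  1.56621592,  0.15728938,
        0.90250926, -0.21509225]), 'joint_velocities': array([-0.00080409, -0.00104866, -0.00013676, -0.00290957,  0.00032301,
       -0.00225737, -0.00101782]), 'joint_efforts': array([-3.87533059e-03, -5.28499997e+01, -1.27134852e+00, -1.53836775e+01,
       -5.25009620e-02,  1.98190974e-03,  3.33431399e-05]), 'ee_pos': array([0.13678005, 0.60927769, 0.23801371]), 'ee_rot': array([-3.13998029e+00,  1.00836179e-04,  2.92089709e+00]), 'contact_force': array([-0.16478445,  0.13960405,  0.82145332]), 'wrist_torque': array([-0.04274826,  0.00115498,  0.04446441]), 'finger_force': 0.0, 'finger_gap': 0.08786129966402863}
```

View pics/top0.png

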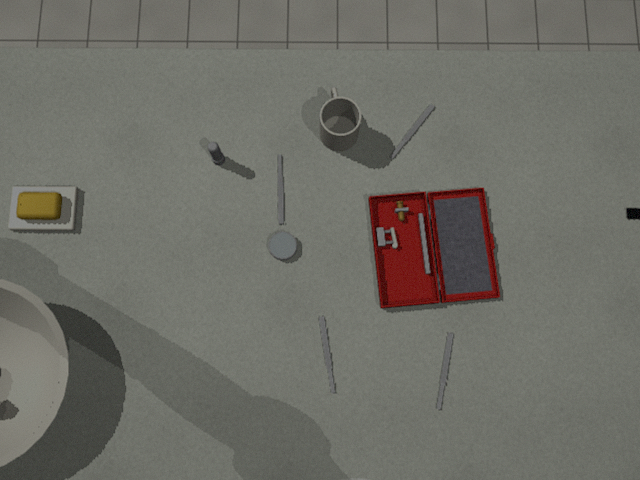

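View pics/scene0.png

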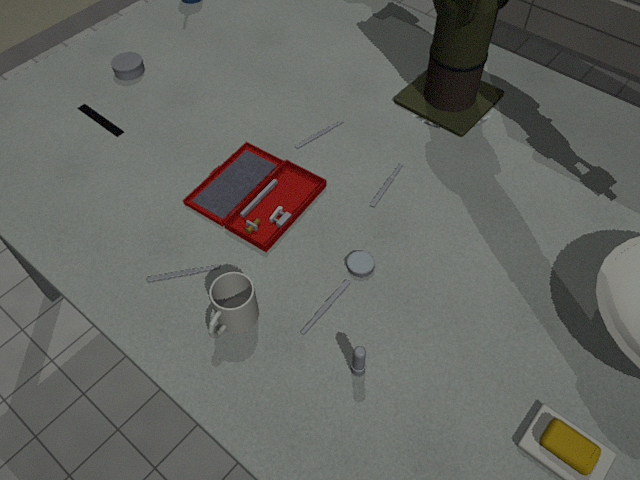

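The top view shows the disc candidates: top (283,245) = scene (360,264), and a taller tin-like disc at scene (128,66), outside the top view. The case is at top (405,250), with the stop at (402,210), the clip at (388,237) and the rail at (425,243). The leftmost nail file is at top (280,189), close to the first disc. That disc looks thin, so I'll crop and measure both.

```bash
python3 - <<'E'
from h import *
t=shot('top'); s=shot('scene')
a=cv2.resize(s['pixels'][235:295,330:390],(400,400),interpolation=cv2.INTER_CUBIC)
b=cv2.resize(s['pixels'][36:96,98:158],(400,400),interpolation=cv2.INTER_CUBIC)
cc=cv2.resize(t['pixels'][180:320,360:510],(0,0),fx=4,fy=4,interpolation=cv2.INTER_CUBIC)
cv2.imwrite('pics/cand.png',np.hstack([a,b])); cv2.imwrite('pics/case.png',cc)
# mirror blob in top
g=t['pixels'].astype(int); hsv=cv2.cvtColor(t['pixels'],cv2.COLOR_BGR2HSV)
bl=(g[:,:,0]-g[:,:,1])
print('bg',g[300,200],'disc',g[245,283],g[255,283],g[232,283])
sc=s['pixels']; print('scene disc',sc[262,360],sc[60,128],'bg',sc[300,400])
red=((hsv[:,:,1]>120)&((hsv[:,:,0]<10)|(hsv[:,:,0]>170))).astype(np.uint8)
cs,_=cv2.findContours(red,cv2.RETR_EXTERNAL,cv2.CHAIN_APPROX_NONE)
for k in sorted(cs,key=cv2.contourArea)[-3:]:
    print(cv2.contourArea(k),cv2.boxPoints(cv2.minAreaRect(k)).round(1).tolist())
E
```

```text
bg [110 120 115] disc [113 114 108] [112 114 106] [103 104 103]
scene disc [127 126 117] [99 94 95] bg [109 114 110]
0.0 [[635.0, 210.0], [635.0, 210.0], [635.0, 210.0], [635.0, 210.0]]
0.0 [[627.0, 209.0], [627.0, 209.0], [627.0, 209.0], [627.0, 209.0]]
12848.0 [[368.29998779296875, 196.10000610351562], [489.29998779296875, 185.10000610351562], [499.5, 297.0], [378.5, 308.0]]
```

View pics/cand.png

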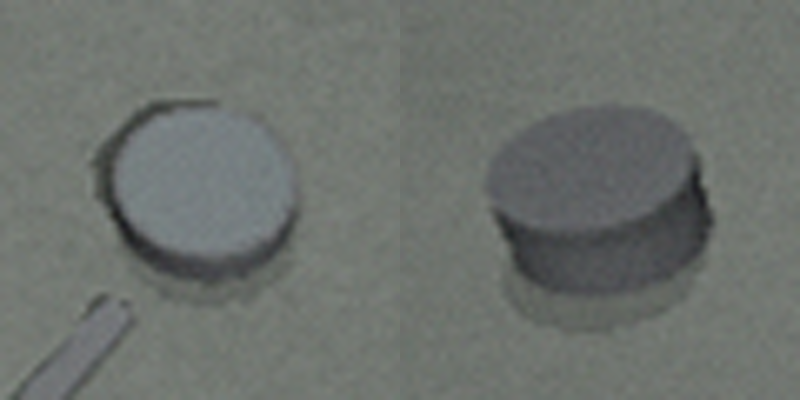

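View pics/case.png

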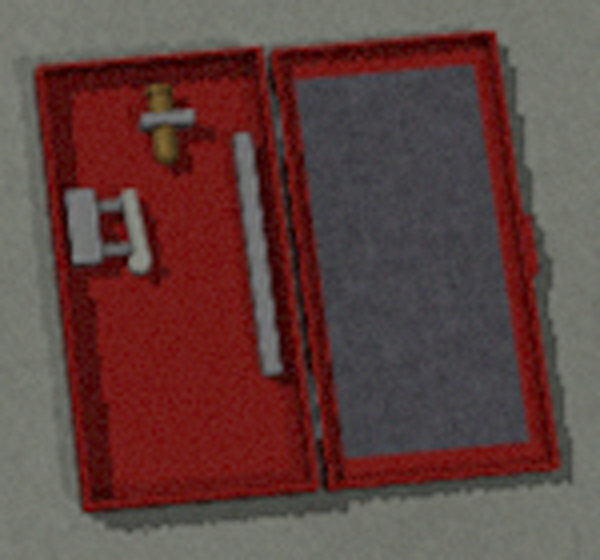

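The crop shows a thin, glass-faced disc on the left (scene 360,262), which is the mirror. The right one (scene 128,66) is a thick tin. The case crop has the tray rim corners at (38,68), (262,48), (320,490) and (84,510), and the rail's guiding edge from (234,135) to (261,376).

```bash
python3 - <<'E'
from h import *
t=shot('top'); s=shot('scene')
def disc(c,x,y,r,z):
    p=cv2.GaussianBlur(c['pixels'],(0,0),1.2).astype(int); m=((p[:,:,0]-p[:,:,2])>0).astype(np.uint8)
    w=np.zeros_like(m); cv2.circle(w,(x,y),r,1,-1); m&=w
    cs,_=cv2.findContours(m,cv2.RETR_EXTERNAL,cv2.CHAIN_APPROX_NONE)
    k=max(cs,key=cv2.contourArea); 
    pts=np.array([onz(c,u,v,z)[:2] for u,v in k[:,0,:]],np.float32)
    (cx,cy),rr=cv2.minEnclosingCircle(pts); print('disc',(cx,cy),rr,'area d',2*np.sqrt(cv2.contourArea(pts)/np.pi)); print(cv2.fitEllipse(pts), k[:,0].min(0),k[:,0].max(0))
    e=cv2.fitEllipse(k[:,0].astype(np.float32)); print(e, onz(c,*e[0],z))
disc(t,283,245,22,.014); disc(s,360,262,22,.014)
q=lambda x,y:((x+.5)/4-.5+360,(y+.5)/4-.5+180)
for n,P,z in(('corners',[(38,68),(262,48),(320,490),(84,510)],.022),('rail',[(234,135),(261,376)],.016),('stop',[(164,162)],.0115),('nose',[(140,270)],.015),('block',[(95,190),(99,262)],.015)):
    W=np.array([onz(t,*q(*p),z)[:2] for p in P]); print(n,W.round(4).tolist())
    if len(W)>1:
        d=np.diff(W,axis=0); print(np.hypot(*d.T).round(4), np.degrees(np.arctan2(d[:,1],d[:,0])).round(2), W.mean(0))
# scene red outline
hsv=cv2.cvtColor(s['pixels'],cv2.COLOR_BGR2HSV)
red=((hsv[:,:,1]>120)&((hsv[:,:,0]<10)|(hsv[:,:,0]>170))).astype(np.uint8)
cv2.imwrite('pics/scase.png',cv2.resize(s['pixels'][135:255,180:335],(0,0),fx=5,fy=5,interpolation=cv2.INTER_CUBIC))
E
```

```text
disc (0.5470656156539917, 0.1430222988128662) 0.026724273338913918 area d 0.050493846244892206
((0.5470909476280212, 0.14253053069114685), (0.04976034536957741, 0.0515085831284523), 97.85986328125) [269 232] [295 258]
((282.3387451171875, 245.18060302734375), (25.483596801757812, 25.86701202392578), 5.042913913726807) [0.54698056 0.14252696 0.014     ]
disc (0.5525184869766235, 0.1440039873123169) 0.034471798688173294 area d 0.06227921764233456
((0.5511615872383118, 0.14474016427993774), (0.05871191620826721, 0.06649013608694077), 130.3808135986328) [345 249] [375 277]
((360.36065673828125, 263.0664978027344), (27.567670822143555, 29.659770965576172), 106.68879699707031) [0.55160165 0.14512233 0.014     ]
corners [[0.6441, -0.0272], [0.655, -0.1378], [0.4371, -0.1592], [0.4268, -0.0468]]
[0.1111 0.219  0.1128] [ -84.35 -174.41   95.24] [ 0.54074882 -0.09276185]
rail [[0.6122, -0.1239], [0.4925, -0.1337]]
[0.1201] [-175.29] [ 0.5523897  -0.12879795]
stop [[0.5994, -0.0898]]
nose [[0.5444, -0.0765]]
block [[0.5842, -0.0552], [0.5483, -0.0566]]
[0.036] [-177.76] [ 0.56625389 -0.05586575]
```

View pics/scase.png

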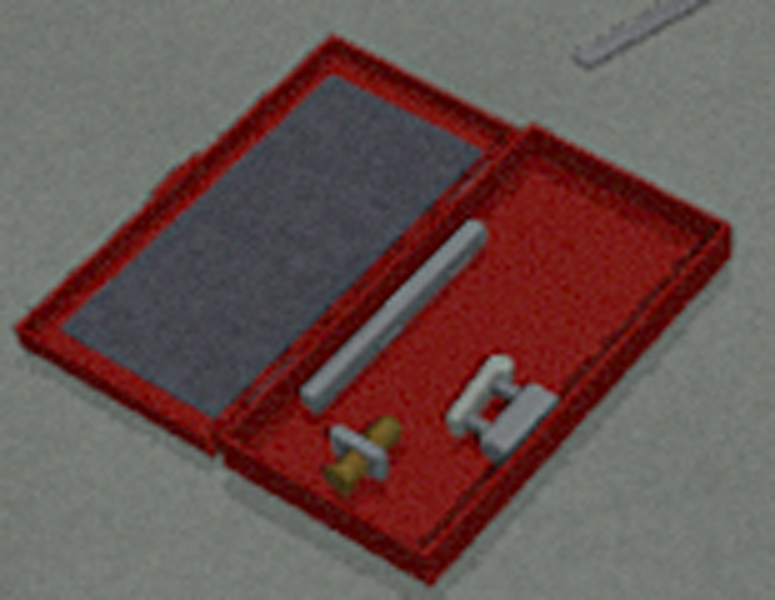

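The scene crop confirms the case layout: rail at (390,315), stop screw at (365,455), clip at (500,410), empty end at upper right. Next I'll refine the mirror position and work out the first move.

```bash
cat >> h.py <<'E'
def delta(x,y,z,yawdeg=None):
    s=sense(); p=s['ee_pos']; yw=s['ee_rot'][2]; d=np.array([x,y,z])-p
    l=np.array([d[0]*np.cos(yw)+d[1]*np.sin(yw), d[0]*np.sin(yw)-d[1]*np.cos(yw), -d[2]])
    print('tool units',(l/.06).round(3),'turn',None if yawdeg is None else round((np.degrees(yw)-yawdeg)/10,3))
E
python3 - <<'E'
from h import *
t=shot('top'); s=shot('scene')
print(onz(s,360.25,261.8,.014), onz(t,282.4,244.7,.014))
print('file',onz(t,281.5,223,.004),onz(t,280,155,.004),'mug base~',onz(t,340,140,.0),'tube',onz(t,219,161,0))
delta(.549,.143,.12,167.35)
E
```

```text
[0.5493458  0.14308147 0.014     ] [0.54793801 0.14242432 0.014     ]
file [0.59377434 0.14556033 0.004     ] [0.73547644 0.15116968 0.004     ] mug base~ [0.76991122 0.02918567 0.        ] tube [0.72328407 0.27526762 0.        ]
tool units [-8.406 -6.087  1.977] turn 0.001
```

Emit:
apply_moves(
  moves=[
    [[-0.7,-0.507,0,0,1],[-0.7,-0.507,0,0,1],[-0.7,-0.507,0,0,1],[-0.7,-0.507,0,0,1],[-0.7,-0.507,0,0,1],[-0.7,-0.507,0,0,1],[-0.7,-0.507,0,0,1],[-0.7,-0.507,0,0,1],[-0.7,-0.507,0.4,0,1],[-0.7,-0.507,0.5,0,1],[-0.7,-0.507,0.5,0,1],[-0.7,-0.507,0.5,0,1]],
  ],
)

```text
time: 1.9
ee_pos: [0.55, 0.1422, 0.1239]
ee_rot: [3.141, 0.001, 2.921]
contact_force: [0.5, 0.6, 0.2]
finger_gap: 0.0883
finger_force: 0.0
```

```bash
python3 - <<'E'
from h import *
s=sense(); print(s['ee_pos'],s['ee_rot'],s['contact_force']); delta(.5487,.1428,.004,167.35)
E
```

```text
[0.55003452 0.14221568 0.12392799] [3.14079908e+00 7.10934468e-04 2.92090319e+00] [0.49819608 0.64340799 0.16742375]
tool units [0.024 0.005 1.999] turn 0.001
```

Emit:
apply_moves(
  moves=[
    [[0,0,0.5,0,1],[0,0,0.5,0,1],[0,0,0.4,0,1],[0,0,0.3,0,1],[0,0,0.15,0,1],[0,0,0.1,0,1],[0,0,0,0,1],[0,0,0,0,1]],
  ],
)

```text
time: 2.9
ee_pos: [0.5491, 0.1435, 0.0083]
ee_rot: [3.141, 0.001, 2.921]
contact_force: [-0.3, -0.2, -0.2]
finger_gap: 0.0883
finger_force: 0.0
```

```bash
python3 - <<'E'
from h import *
s=sense(); print(s['ee_pos'],s['contact_force']); delta(.5487,.1428,.004,167.35)
E
```

```text
[0.54914148 0.14345041 0.00831859] [-0.26685611 -0.16924439 -0.1752976 ]
tool units [ 0.005 -0.012  0.072] turn -0.0
```

Emit:
apply_moves(
  moves=[
    [[0,0,0.07,0,1],[0,0,0,0,0],[0,0,0,0,-0.5],[0,0,0,0,-0.5],[0,0,0,0,-0.5],[0,0,0,0,-0.5],[0,0,0,0,-0.5],[0,0,0,0,-0.5]],
  ],
  force=12,
)

```text
time: 3.9
ee_pos: [0.5487, 0.1433, 0.0036]
ee_rot: [3.141, 0.0, 2.921]
contact_force: [-0.3, -0.1, 0.4]
finger_gap: 0.0559
finger_force: 12.0
```

Emit:
apply_moves(
  moves=[
    [[0,0,-0.1,0,-0.5],[0,0,-0.3,0,-0.5],[0,0,-0.6,0,-0.5],[0,0,-0.6,0,-0.5],[0,0,-0.4,0,-0.5],[0,0,0,0,-0.5],[0,0,0,0,-0.5]],
  ],
)

```text
time: 4.78
ee_pos: [0.5482, 0.143, 0.1233]
ee_rot: [-3.141, -0.001, 2.921]
contact_force: [-0.6, -0.0, -1.4]
finger_gap: 0.0554
finger_force: 12.0
```

```bash
python3 - <<'E'
from h import *
t=shot('top'); s=shot('scene'); st=sense(); p=st['ee_pos']; print(st)
im=[]
for c in (t,s):
    u,v=map(int,proj(c,p)); print(u,v); im.append(cv2.resize(c['pixels'][v-60:v+60,u-60:u+60],(400,400),interpolation=cv2.INTER_CUBIC))
cv2.imwrite('pics/held.png',np.hstack(im)); delta(.5487,.1428,.12)
E
```

```text
{'time': 4.875, 'q': array([-0.20457016,  0.78228231, -0.22516257,  1.84171855,  0.30397329,
        0.55331564,  0.72332552]), 'joint_velocities': array([-4.03224980e-03,  7.10671650e-03,  1.46836260e-03, -2.82211666e-03,
       -2.35712319e-05,  2.37645897e-03, -6.04521550e-04]), 'joint_efforts': array([ 6.07464463e-02, -5.22225130e+01, -1.72171690e+00, -1.00825390e+01,
       -1.73769111e-02,  6.19321573e-02, -7.71820651e-04]), 'ee_pos': array([0.547873  , 0.14302929, 0.12250777]), 'ee_rot': array([-3.14047095e+00, -1.84682799e-03,  2.92090065e+00]), 'contact_force': array([ 0.55778254, -0.57020402, -0.56037709]), 'wrist_torque': array([ 0.0270989 , -0.03150405, -0.00282886]), 'finger_force': 11.999946534633636, 'finger_gap': 0.055832569483621815}
278 232
363 228
tool units [-0.014 -0.001  0.042] turn None
```

View pics/held.png

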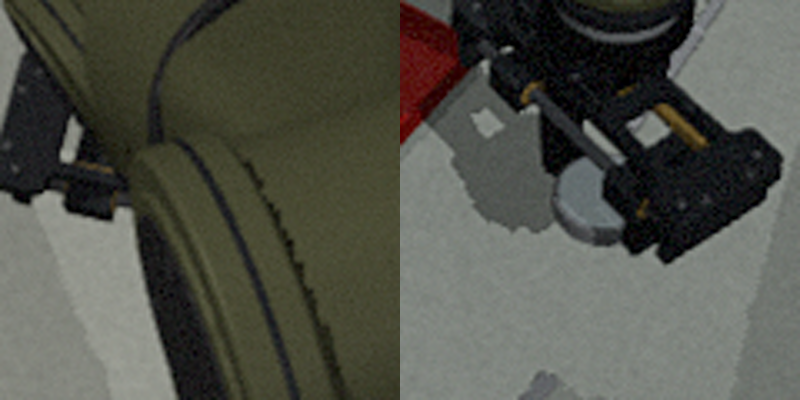

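The scene view shows the disc held flat between the fingers. The gap is 56 mm, so the grip is across the diameter. Now I'll carry it to nest-frame (-60, +2) and turn.

```bash
cat >> h.py <<'E'
N=np.array([.5696,-.0997]); A=np.radians(5.3)
def nw(x,y): return N+np.array([[np.cos(A),-np.sin(A)],[np.sin(A),np.cos(A)]])@np.array([x,y])
def wn(p): return np.array([[np.cos(A),np.sin(A)],[-np.sin(A),np.cos(A)]])@(np.array(p[:2])-N)
E
python3 -c "
from h import *
delta(*nw(-.060,.002),.12,95.3)"
```

```text
tool units [-0.277 -4.144  0.042] turn 7.206
```

Emit:
apply_moves(
  moves=[
    [[-0.046,-0.69,0,0,-0.5],[-0.046,-0.69,0,0,-0.5],[-0.046,-0.69,0,0,-0.5],[-0.046,-0.69,0,0,-0.5],[-0.046,-0.69,0,0,-0.5],[-0.046,-0.69,0,0,-0.5]],
  ],
)

```text
time: 5.62
ee_pos: [0.5096, -0.1038, 0.1225]
ee_rot: [-3.142, -0.002, 2.921]
contact_force: [-0.2, -0.2, -0.8]
finger_gap: 0.0552
finger_force: 12.0
```

Emit:
apply_moves(
  moves=[
    [[0,0,0,0.8,-0.5],[0,0,0,0.8,-0.5],[0,0,0,0.8,-0.5],[0,0,0,0.8,-0.5],[0,0,0,0.8,-0.5],[0,0,0,0.8,-0.5],[0,0,0,0.8,-0.5],[0,0,0,0.8,-0.5],[0,0,0,0.8,-0.5],[0,0,0,0,-0.5],[0,0,0,0,-0.5]],
  ],
)

```text
time: 7.0
ee_pos: [0.5102, -0.1026, 0.123]
ee_rot: [-3.141, -0.0, 1.667]
contact_force: [-0.5, -0.9, -0.3]
finger_gap: 0.0554
finger_force: 12.0
```

```bash
python3 -c "
from h import *
delta(*nw(-.060,.002),.02,95.3)"
```

```text
tool units [-0.011 -0.009  1.716] turn 0.02
```

Emit:
apply_moves(
  moves=[
    [[-0.01,0,0.5,0.02,-0.5],[0,0,0.5,0,-0.5],[0,0,0.4,0,-0.5],[0,0,0.2,0,-0.5],[0,0,0.1,0,-0.5],[0,0,0.1,0,-0.5],[0,0,0,0,-0.5],[0,0,0,0,-0.5]],
  ],
)

```text
time: 8.0
ee_pos: [0.5108, -0.1033, 0.0159]
ee_rot: [3.141, 0.0, 1.661]
contact_force: [0.3, 0.9, -0.1]
finger_gap: 0.0556
finger_force: 12.0
```

```bash
python3 -c "
from h import *
s=sense();print(s['ee_pos'],s['contact_force']);delta(*nw(-.060,.002),.009,95.3)"
```

```text
[ 0.51082754 -0.10332271  0.01594277] [ 0.27750434  0.86105656 -0.0700672 ]
tool units [ 0.003 -0.019  0.116] turn -0.014
```

Lower the last 7 mm, then open partly.

Emit:
apply_moves(
  moves=[
    [[0,0,0.06,0,-0.5],[0,0,0.06,0,-0.5],[0,0,0,0,-0.5],[0,0,0,0,-0.5]],
  ],
)

```text
time: 8.5
ee_pos: [0.5105, -0.1033, 0.0082]
ee_rot: [-3.141, -0.0, 1.661]
contact_force: [0.5, -1.3, -1.4]
finger_gap: 0.055
finger_force: 12.0
```

Emit:
apply_moves(
  moves=[
    [[0,0,0,0,0.4],[0,0,0,0,0.55],[0,0,0,0,0.55],[0,0,0,0,0.55],[0,0,0,0,0.55],[0,0,0,0,0.55]],
  ],
)

```text
time: 9.25
ee_pos: [0.5105, -0.1033, 0.0083]
ee_rot: [3.142, -0.0, 1.661]
contact_force: [0.9, -0.8, -0.1]
finger_gap: 0.0687
finger_force: 0.0
```

Emit:
apply_moves(
  moves=[
    [[0,0,-0.2,0,0.55],[0,0,-0.5,0,0.55],[0,0,-0.5,0,0.55],[0,0,0,0,0.55],[0,0,0,0,0.55]],
  ],
)

```text
time: 9.88
ee_pos: [0.5103, -0.1032, 0.0803]
ee_rot: [-3.142, -0.0, 1.661]
contact_force: [-0.2, -0.4, -0.0]
finger_gap: 0.0683
finger_force: 0.0
```

```bash
python3 - <<'E'
from h import *
s=shot('scene'); t=shot('top')
a=cv2.resize(s['pixels'][135:255,180:335],(400,310),interpolation=cv2.INTER_CUBIC)
b=cv2.resize(t['pixels'][180:320,360:510],(332,310),interpolation=cv2.INTER_CUBIC)
cv2.imwrite('pics/placed.png',np.hstack([a,b])); print(proj(s,[*nw(-.06,.002),.018]))
delta(*nw(-.105,.001),.06,95.3)
E
```

```text
(np.float64(282.8002252146234), np.float64(189.35405504071406))
tool units [-0.02  -0.754  0.326] turn -0.014
```

View pics/placed.png

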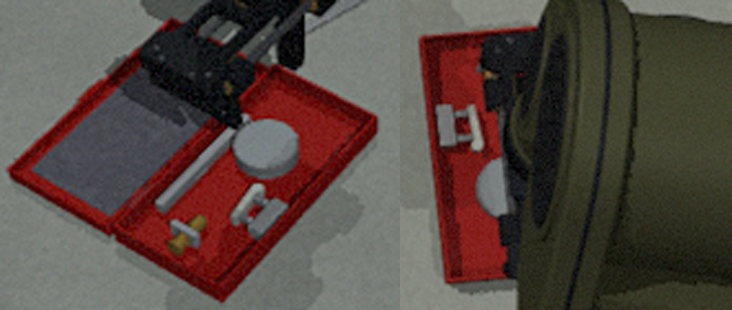

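The mirror lies flat on the floor, short of the clip, beside the rail (scene crop 266,148). Next: close the fingers and go behind it.

Emit:
apply_moves(
  moves=[
    [[-0.01,-0.4,0,-0.014,-1],[-0.01,-0.42,0,0,-1],[0,0,0,0,-1],[0,0,0,0,-1],[0,0,0,0,-1],[0,0,0,0,-1],[0,0,0,0,-1]],
  ],
)

```text
time: 10.85
ee_pos: [0.462, -0.1089, 0.0803]
ee_rot: [3.141, -0.0, 1.663]
contact_force: [0.9, 0.8, -0.0]
finger_gap: 0.001
finger_force: 0.0
```

```bash
python3 -c "
from h import *
s=sense();print(s['ee_pos'],wn(s['ee_pos']),wn([.5105,-.1033]),s['finger_gap']);delta(*nw(-.109,.001),.0085,95.3)"
```

```text
[ 0.46199355 -0.10886173  0.08028122] [-0.10799268  0.00081711] [-0.05917986  0.00187449] 0.001026271307029524
tool units [ 0.003 -0.017  1.196] turn 0.0
```

Emit:
apply_moves(
  moves=[
    [[0,-0.015,0.4,0,-1],[0,0,0.4,0,-1],[0,0,0.2,0,-1],[0,0,0.1,0,-1],[0,0,0.08,0,-1],[0,0,0,0,-1],[0,0,0,0,-1]],
  ],
)

```text
time: 11.72
ee_pos: [0.461, -0.1091, 0.0099]
ee_rot: [3.141, 0.0, 1.663]
contact_force: [-0.0, -0.3, -0.7]
finger_gap: 0.0004
finger_force: 0.0
```

```bash
python3 -c "
from h import *
s=sense();print(s['ee_pos'],wn(s['ee_pos']),s['contact_force'])"
```

```text
[ 0.46096664 -0.10906168  0.00988942] [-0.10903366  0.00071288] [-6.65494041e-05 -3.11027682e-01 -7.34303223e-01]
```

Emit:
apply_moves(
  moves=[
    [[0,0.03,0.02,0,-1],[0,0.03,0,0,-1],[0,0.03,0,0,-1],[0,0.03,0,0,-1],[0,0.03,0,0,-1],[0,0.03,0,0,-1],[0,0.03,0,0,-1],[0,0.03,0,0,-1],[0,0,0,0,-1]],
  ],
)

```text
time: 12.85
ee_pos: [0.4754, -0.1077, 0.0083]
ee_rot: [3.141, -0.0, 1.663]
contact_force: [-0.1, -0.3, 0.4]
finger_gap: 0.0004
finger_force: 0.1
```

Emit:
apply_moves(
  moves=[
    [[0,0.03,0,0,-1],[0,0.03,0,0,-1],[0,0.03,0,0,-1],[0,0.03,0,0,-1],[0,0.03,0,0,-1],[0,0.03,0,0,-1]],
  ],
)

```text
time: 13.6
ee_pos: [0.4858, -0.1067, 0.0083]
ee_rot: [-3.141, -0.0, 1.663]
contact_force: [-2.4, -1.6, 0.7]
finger_gap: 0.0007
finger_force: 1.2
```

Emit:
apply_moves(
  moves=[
    [[0,0.03,0,0,-1],[0,0.03,0,0,-1],[0,0.03,0,0,-1],[0,0.03,0,0,-1]],
  ],
)

```text
time: 14.1
ee_pos: [0.493, -0.1064, 0.0083]
ee_rot: [-3.141, 0.0, 1.663]
contact_force: [-2.5, -1.9, 0.9]
finger_gap: 0.0003
finger_force: 1.8
```

```bash
python3 - <<'E'
from h import *
st=sense(); print(st['ee_pos'],wn(st['ee_pos']),st['contact_force'])
s=shot('scene')
b=s['pixels'][135:255,180:335]
cv2.imwrite('pics/push1.png',cv2.resize(b,(0,0),fx=4,fy=4,interpolation=cv2.INTER_CUBIC))
E
```

```text
[ 0.4929613  -0.10639465  0.00826208] [-0.07692943  0.00041313] [-2.52060117 -1.91642074  0.88366023]
```

View pics/push1.png

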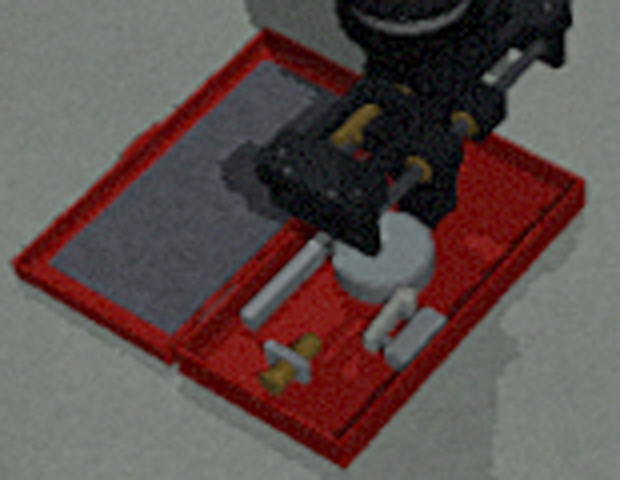

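The mirror is at the clip's nose, between rail and clip. Continue more slowly.

Emit:
apply_moves(
  moves=[
    [[0,0.02,0,0,-1],[0,0.02,0,0,-1],[0,0.02,0,0,-1],[0,0.02,0,0,-1],[0,0.02,0,0,-1],[0,0.02,0,0,-1]],
  ],
)

```text
time: 14.9
ee_pos: [0.4982, -0.1048, 0.0082]
ee_rot: [-3.138, -0.001, 1.663]
contact_force: [-6.5, -0.6, 4.1]
finger_gap: 0.0003
finger_force: 3.6
```

Emit:
apply_moves(
  moves=[
    [[0,0.02,0,0,-1],[0,0.02,0,0,-1],[0,0.02,0,0,-1],[0,0.02,0,0,-1],[0,0.02,0,0,-1],[0,0.02,0,0,-1]],
  ],
)

```text
time: 15.65
ee_pos: [0.504, -0.1038, 0.0082]
ee_rot: [-3.135, -0.002, 1.664]
contact_force: [-8.0, 0.9, 5.3]
finger_gap: 0.0007
finger_force: 4.5
```

Emit:
apply_moves(
  moves=[
    [[0,0.015,0,0,-1],[0,0.015,0,0,-1],[0,0.015,0,0,-1]],
  ],
)

```text
time: 16.02
ee_pos: [0.5065, -0.1034, 0.0082]
ee_rot: [-3.135, -0.002, 1.664]
contact_force: [-8.1, 0.5, 6.4]
finger_gap: 0.0006
finger_force: 4.6
```

```bash
python3 - <<'E'
from h import *
st=sense(); print(wn(st['ee_pos']),st['contact_force'],st['finger_force'])
E
```

```text
[-0.06318644  0.00213619] [-8.14102166  0.50675484  6.41154769] 4.608282297849655
```

```bash
python3 - <<'E'
from h import *
s=shot('scene')
b=s['pixels'][165:250,210:310]
cv2.imwrite('pics/push2.png',cv2.resize(b,(0,0),fx=7,fy=7,interpolation=cv2.INTER_CUBIC))
E
```

```text
(no output)
```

View pics/push2.png

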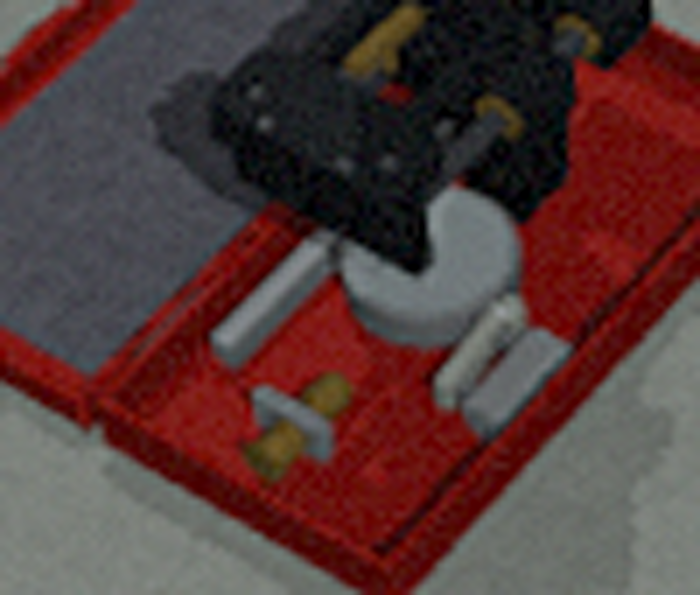

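The mirror is past the nose and about level, but the upward force on the tool suggests its rear wants to lift. I'll back off, lower the tip a little and push again.

Emit:
apply_moves(
  moves=[
    [[0,-0.05,0,0,-1],[0,-0.05,0,0,-1],[0,0,0.04,0,-1],[0,0,0,0,-1],[0,0,0,0,-1]],
  ],
)

```text
time: 16.7
ee_pos: [0.5047, -0.1051, 0.0059]
ee_rot: [3.141, 0.0, 1.663]
contact_force: [-0.1, 1.1, 0.3]
finger_gap: -0.0
finger_force: 0.0
```

```bash
python3 - <<'E'
from h import *
st=sense(); print(st['ee_pos'],wn(st['ee_pos']),st['contact_force'],st['finger_force'],st['ee_rot']); delta(*nw(-.065,.0015),.0058,95.3)
E
```

```text
[ 0.50467005 -0.10508367  0.00588933] [-0.06514965  0.00063697] [-0.0963058   1.14359182  0.33948185] 0.0 [3.14055733e+00 1.53333777e-04 1.66316102e+00]
tool units [0.014 0.002 0.001] turn -0.001
```

Emit:
apply_moves(
  moves=[
    [[0,0.02,0,0,-1],[0,0.02,0,0,-1],[0,0.02,0,0,-1],[0,0.02,0,0,-1],[0,0.02,0,0,-1],[0,0.02,0,0,-1]],
  ],
)

```text
time: 17.45
ee_pos: [0.5071, -0.1046, 0.0058]
ee_rot: [-3.134, -0.001, 1.662]
contact_force: [-8.7, -0.3, 6.7]
finger_gap: 0.0001
finger_force: 4.3
```

Emit:
apply_moves(
  moves=[
    [[0,0.015,0,0,-1],[0,0.015,0,0,-1],[0,0.015,0,0,-1],[0,0.015,0,0,-1]],
  ],
)

```text
time: 17.95
ee_pos: [0.5095, -0.1039, 0.0058]
ee_rot: [-3.132, -0.002, 1.662]
contact_force: [-9.2, -0.5, 7.5]
finger_gap: 0.0004
finger_force: 5.1
```

```bash
python3 - <<'E'
from h import *
st=sense(); print(wn(st['ee_pos']),st['contact_force'],st['finger_force'])
E
```

```text
[-0.0602196   0.00140839] [-9.20371304 -0.50178874  7.54380912] 5.080052018165588
```

The soft arm is pressing down through friction on the rim. I'll command it slightly up to relieve that, then continue.

Emit:
apply_moves(
  moves=[
    [[0,0,-0.02,0,-1],[0,0,0,0,-1]],
  ],
)

```text
time: 18.2
ee_pos: [0.5126, -0.1031, 0.0067]
ee_rot: [-3.137, -0.002, 1.664]
contact_force: [-4.7, 2.0, 0.8]
finger_gap: 0.0003
finger_force: 2.3
```

Emit:
apply_moves(
  moves=[
    [[0,0.015,0,0,-1],[0,0.015,0,0,-1],[0,0.015,0,0,-1]],
  ],
)

```text
time: 18.58
ee_pos: [0.5158, -0.1028, 0.0067]
ee_rot: [-3.138, -0.002, 1.664]
contact_force: [-4.8, 2.2, 1.3]
finger_gap: 0.0005
finger_force: 2.3
```

```bash
python3 - <<'E'
from h import *
st=sense(); print(wn(st['ee_pos']),st['ee_pos'][2],st['contact_force'],st['finger_force'],st['wrist_torque'])
E
```

```text
[-0.05384307  0.00190111] 0.006677157734374273 [-4.84713924  2.23039167  1.3278591 ] 2.338338866829872 [0.31869288 1.02621992 0.02602063]
```

Pushing force is down to 4.8 N. Now small steps, feeling for the stop.

Emit:
apply_moves(
  moves=[
    [[0,0.012,0,0,-1],[0,0.012,0,0,-1],[0,0.012,0,0,-1],[0,0.012,0,0,-1]],
  ],
)

```text
time: 19.08
ee_pos: [0.5187, -0.1025, 0.0067]
ee_rot: [-3.138, -0.002, 1.664]
contact_force: [-4.8, 2.2, -0.6]
finger_gap: 0.0002
finger_force: 2.3
```

```bash
python3 - <<'E'
from h import *
st=sense(); print(wn(st['ee_pos']),st['contact_force'])
E
```

```text
[-0.05091588  0.00188444] [-4.83298841  2.19300685 -0.55984806]
```

Emit:
apply_moves(
  moves=[
    [[0,0.012,0,0,-1],[0,0.012,0,0,-1],[0,0.012,0,0,-1],[0,0.012,0,0,-1]],
  ],
)

```text
time: 19.58
ee_pos: [0.5217, -0.1022, 0.0067]
ee_rot: [-3.138, -0.002, 1.664]
contact_force: [-4.6, 1.9, -0.9]
finger_gap: 0.0006
finger_force: 2.2
```

Emit:
apply_moves(
  moves=[
    [[0,0.01,0,0,-1],[0,0.01,0,0,-1],[0,0.01,0,0,-1]],
  ],
)

```text
time: 19.95
ee_pos: [0.5235, -0.102, 0.0067]
ee_rot: [-3.138, -0.002, 1.664]
contact_force: [-4.8, 2.1, 0.7]
finger_gap: 0.0005
finger_force: 2.2
```

```bash
python3 - <<'E'
from h import *
st=sense(); print(wn(st['ee_pos']),st['contact_force'])
E
```

```text
[-0.04611669  0.00193783] [-4.75187197  2.11127077  0.69048887]
```

Emit:
apply_moves(
  moves=[
    [[0,0.01,0,0,-1],[0,0.01,0,0,-1],[0,0.01,0,0,-1]],
  ],
)

```text
time: 20.32
ee_pos: [0.5253, -0.1019, 0.0067]
ee_rot: [-3.139, -0.002, 1.664]
contact_force: [-4.3, 1.8, 0.7]
finger_gap: 0.0003
finger_force: 2.2
```

```bash
python3 - <<'E'
from h import *
st=sense(); print(wn(st['ee_pos']),st['contact_force'])
E
```

```text
[-0.04427637  0.00193757] [-4.26617458  1.81441498  0.70876739]
```

Emit:
apply_moves(
  moves=[
    [[0,0.01,0,0,-1],[0,0.01,0,0,-1],[0,0.01,0,0,-1]],
  ],
)

```text
time: 20.7
ee_pos: [0.5272, -0.1017, 0.0067]
ee_rot: [-3.139, -0.002, 1.664]
contact_force: [-3.8, 2.2, 0.1]
finger_gap: 0.0009
finger_force: 2.2
```

```bash
python3 - <<'E'
from h import *
st=sense(); print(wn(st['ee_pos']),st['contact_force'])
E
```

```text
[-0.04243415  0.0019583 ] [-3.76861095  2.19376335  0.0583268 ]
```

Emit:
apply_moves(
  moves=[
    [[0,0.01,0,0,-1],[0,0.01,0,0,-1],[0,0.01,0,0,-1]],
  ],
)

```text
time: 21.08
ee_pos: [0.529, -0.1015, 0.0067]
ee_rot: [-3.139, -0.002, 1.664]
contact_force: [-5.0, 2.6, -0.2]
finger_gap: 0.0006
finger_force: 2.2
```

```bash
python3 - <<'E'
from h import *
st=sense(); print(wn(st['ee_pos']),st['contact_force'])
E
```

```text
[-0.04058369  0.00193844] [-4.9710649   2.60882236 -0.19508594]
```

Emit:
apply_moves(
  moves=[
    [[0,0.01,0,0,-1],[0,0.01,0,0,-1],[0,0.01,0,0,-1]],
  ],
)

```text
time: 21.45
ee_pos: [0.5296, -0.1014, 0.0066]
ee_rot: [-3.136, -0.002, 1.664]
contact_force: [-6.0, 1.2, 1.3]
finger_gap: 0.0003
finger_force: 3.2
```

```bash
python3 - <<'E'
from h import *
st=sense(); print(wn(st['ee_pos']),st['contact_force'])
E
```

```text
[-0.03998768  0.00195227] [-6.03262426  1.19949657  1.28524741]
```

The advance has stalled and the force is rising, so this is the stop at about +5.5 mm. A little more push to seat it, then hold.

Emit:
apply_moves(
  moves=[
    [[0,0.01,0,0,-1],[0,0.01,0,0,-1],[0,0,0,0,-1],[0,0,0,0,-1]],
  ],
)

```text
time: 21.95
ee_pos: [0.5297, -0.1015, 0.0064]
ee_rot: [-3.134, -0.002, 1.663]
contact_force: [-7.6, 1.2, 1.1]
finger_gap: 0.0006
finger_force: 3.7
```

```bash
python3 - <<'E'
from h import *
st=sense(); print(wn(st['ee_pos']),st['contact_force'])
E
```

```text
[-0.03986004  0.00193494] [-7.58741658  1.23597964  1.06493242]
```

Emit:
apply_moves(
  moves=[
    [[0,0.01,0,0,-1],[0,0,0,0,-1],[0,0,0,0,-1]],
  ],
)

```text
time: 22.32
ee_pos: [0.5297, -0.1014, 0.0064]
ee_rot: [-3.133, -0.002, 1.663]
contact_force: [-7.5, 0.8, 1.5]
finger_gap: 0.0006
finger_force: 4.1
```

Emit:
apply_moves(
  moves=[
    [[0,-0.03,0,0,-1],[0,-0.03,0,0,-1],[0,-0.05,0,0,-1],[0,-0.1,0,0,-1],[0,-0.1,0,0,-1],[0,-0.1,0,0,-1],[0,-0.1,0,0,-1],[0,0,-0.5,0,-1],[0,0,-0.8,0,-1],[0,0,-0.8,0,-1],[0,-0.8,-0.5,0,-1],[0,0,0,0,-1]],
  ],
)

```text
time: 23.82
ee_pos: [0.4524, -0.1103, 0.1649]
ee_rot: [-3.14, 0.0, 1.661]
contact_force: [0.8, 0.1, -0.3]
finger_gap: 0.0002
finger_force: 0.0
```

```bash
python3 - <<'E'
from h import *
s=shot('scene')
b=s['pixels'][165:250,210:310]
cv2.imwrite('pics/final.png',cv2.resize(b,(0,0),fx=7,fy=7,interpolation=cv2.INTER_CUBIC)); print(sense()['contact_force'])
E
```

```text
[ 0.26746799 -1.1844119  -0.21556636]
```

View pics/final.png

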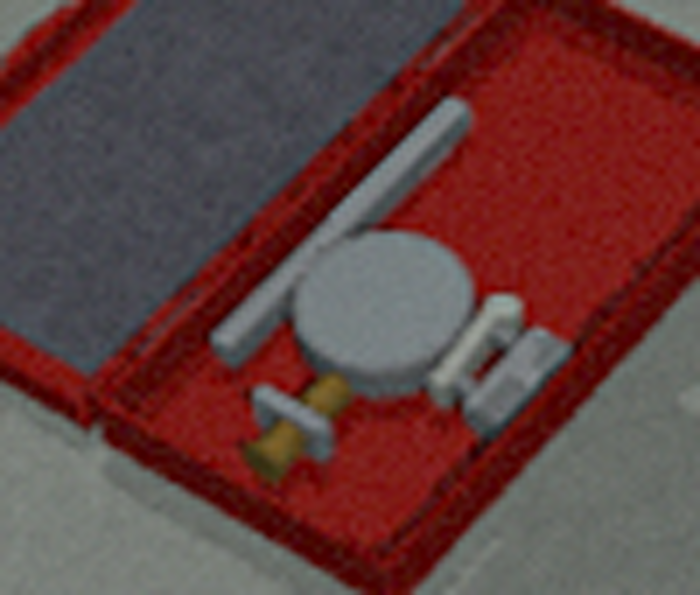

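The mirror (385,305) lies flat and touches the rail, the clip and the screw tip at (330,385). The arm is clear, so I'm handing in.

```bash
python3 -c "
from h import *
print(ctrl.hand_in())"
```

```text
the job is handed in; nothing more can be done
None
```

I placed the mirror in its holder, pushed it home against the stop at about 7.5 N total push, released it and handed the job in; the last picture shows it flat and touching rail, clip and stop, though the hand-in returned no verdict.

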